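Fold up the catch tray and pedal a tin out of the tin rack

ROBOT

A 6-joint arm with a two-finger parallel gripper is mounted at the origin on a cart in front of the work surface, level with it; the furniture and walls round the work are solid. World frame = base frame: x ahead of the robot, y to its left, z up, the work surface at z = 0. Lengths are in m, angles in rad, forces in N, time in s.
With the tool pointing down it reaches from about 0.325 to 0.875 m from the base axis. Payload 4.4 kg.
Tool frame: the origin (TCP) lies midway between the tips of the shut fingers; the grasp point (between the pads) lies arm.hold_point_z behind it (arm.hold_point_z is the distance from the TCP to the grasp point, in m); z points along the fingers, y is the line along which they close (so a half turn about z gives the same grasp; the last joint's range is limited). The gripper opens to 85 mm and grips with 20 to 120 N. Pads are 22 mm wide; open, the fingers measure 114 mm over their backs; the gripper's body (76 mm by 85 mm) begins 54 mm behind the grasp point. The pads swing forward as they close: fully open they stand 13 mm farther back than shut.
Start: joints at [-1.264, 0.207, 1.542, -0, 1.393, -0.15], TCP at [0.254, -0.516, 0.231] pointing down, gripper open.
Joint ranges: [-2.73, 2.73], [-0.86, 2.22], [0.23, 2.46], [-1.11, 4.25], [0.08, 2.63], [-2.82, 2.82]. Speed limits (rad/s): [2.79, 2.79, 3.14, 3.14, 3.14, 3.14].

INTERFACE

Orientations are given as a 3x3 rotation matrix whose columns are the frame's x, y, z axes.
In Python, from cell import arm, effector, solve_ik, read_camera, telemetry gives the robot as it stands. Calls block until the motion is done:
- arm.reach(position, orientation): joint-space move of the TCP to a pose.
- arm.move_straight(position, attitude=None, max_speed=0.15, max_force=None): straight line of the TCP; attitude=None keeps the orientation; max_speed is the mean speed in m/s. With max_force (N) it stops when the force on the tool has changed by that much, and returns True; else False.
- arm.set_joints(angles): joint-space move.
- effector.set_gripper(opening, grasp_force=None): finger opening in m; grasp_force is the grip in N (None keeps the last); returns when the fingers have stopped.
- arm.sleep(seconds).
- solve_ik(position, orientation): joint angles nearest the present ones, or None.
- read_camera(name): name is "scene" or "top" or "wrist"; returns a dict with "pixels" (480x640x3 uint8, red, green, blue), "K" (3x3 intrinsics, pixels), "T" (4x4, takes a point from camera to world coordinates). Camera axes: x right, y up, looking along -z (the intrinsics and any distortion apply to the point x, -y, -z); pixel columns grow to the right and rows downward; lengths in m; the calibration is good to about 2 mm. A picture is of the moment at which its call begins. There is no depth.
A pose or a line that the arm cannot do raises arm.IKError and nothing moves.
- arm.job_done(): hands the job in; it is judged then, once.
Readings, each from a call of its own:
- telemetry.read_time(): time.
- telemetry.read_joint_pos(): joint angles.
- telemetry.read_joint_vel(): joint speeds.
- telemetry.read_effort(): joint torques, N m.
- telemetry.read_tool_pos(): TCP position.
- telemetry.read_eef_rot(): TCP orientation.
- telemetry.read_force(): force on the tool from outside, world axes, zero at the start.
- telemetry.read_moment(): the same for the moment, N m.
- telemetry.read_finger_gap(): finger opening in m.
- telemetry.read_grasp_force(): force on a finger pad.
Only numpy, scipy, OpenCV 4.12 (cv2) and the standard library are available. Lean on these libraries where they do the work, as an engineer would, in place of code of your own. Each camera call takes 0.05 s, during which the arm holds its last target. There are 200 camera calls.

TASK

Get the tea tin that lies in the gravity tin rack out with its pedal. First push the two blue folding panels (front and left) of the catch tray fully upright; then press the red pedal down to its stop and hold it there until the tin has rolled down into the tray, and let the pedal come back up. Do not touch the tin yourself, and leave the jar, cup and shaker standing beside the rack where they are.

Things in the scene. Friction and masses are not known exactly. Their poses are not given: they have to be found in the camera images.
- rack: tin rack, fixed on the worktop: wooden chute (x 0 to 0.164, y +-0.074, 100 mm high) with a gently falling ramp, and a catch tray before its mouth (x -0.105 to 0, y -0.070 to 0.075; fixed right wall at y -0.074, 60 mm high; pedal right of that wall). Origin: on the worktop below the middle of the ramp's mouth; +x points back up the ramp, -x to the tray's front, +y to the side panel, -y to the pedal
- front_panel (a joint): angle of the front panel, a blue plate 138 mm along its hinge, 5 mm thick; a steel bead of 4 mm radius tops it, its axis 50 mm from the hinge axis. 0 = flat outward, 1.571 = upright at its stop; starts leaning out at 0.85 to 1.1. The stiff hinge (0.12 N m, 3 N at the edge) stays where left. Push the edge from outside with a vertical fingertip, towards the hinge and rising with the edge
- front_panel_hinge (a point): middle of the front panel's hinge axis, rack frame (-0.105, 0, 0.014); the hinge runs along the rack's y, the panel leans out to the rack's -x
- front_panel_edge (a point): middle of the front panel's top edge (axis of the steel bead); moves with the panel
- side_panel (a joint): angle of the left side panel, of the same make, 94 mm along its hinge, same height, stiffness and angles
- side_panel_hinge (a point): middle of the side panel's hinge axis, rack frame (-0.0525, 0.075, 0.014); the hinge runs along the rack's x, the panel leans out to the rack's +y
- side_panel_edge (a point): middle of the side panel's top edge (axis of the steel bead); moves with the panel. Mind the wall cabinet over the chute: its underside is 0.47 m above the worktop and its front edge at world x = 0.58, so keep the wrist clear and lift the fingers only some 40 to 70 mm above the work there
- pedal (a joint): angle of the pedal: 0 = up, 0.36 = down at its stop. Its spring takes about 4 N at first and 13 N at the stop when pressed on the pad, and brings it back up when let go. It sinks the two brass pins that hold the tin; they clear the tin's way only beyond about 0.31
- pedal_pad (a point): middle of the top of the red pad on the pedal (56 mm along rack x, 46 mm along y), the point to press. The pedal's pivot axis runs along rack y through rack frame (-0.030, -0.119, 0.042), about 68 mm behind this point, which is about 62 mm above the worktop when up and 38 mm at the stop
- tin_center (a point): middle of the tea tin, a black and pale round tin 73 mm in diameter, 121 mm long, 0.2 kg, lying across the ramp behind the two brass pins; at the start it is near rack frame (0.061, 0, 0.073), in the tray it lies near (-0.065, 0, 0.05). It rolls by itself within about a second once the pins are down
- honey_jar: jar of honey with a red lid, 64 mm across, 97 mm high, loose; leave alone. Origin at the middle of its underside
- cup: cream espresso cup, 64 x 91 x 50 mm, loose; leave alone. Origin at the middle of its underside
- shaker: salt shaker, 44 mm across, 90 mm high, loose; leave alone. Origin at the middle of its underside
Things that resemble listed ones, but are neither listed nor needed, are in the scene too. Leave any orange, pink or purple look-alike of the part that bears tin_center alone.

How it is judged:
By the outcome, as a careful person would: the job done as asked, in the order asked, and still so for the second after the job is handed in, with the robot touching nothing.
It also fails if it takes over 48 s, if anything falls off the work surface, if the arm or the gripper's body presses on something with over 40 N, if the wrist force passes 120 N, or if a joint passes its speed limit or range.

## Working session

There is one attempt and no reset: what is moved stays moved. The work goes in short steps, each a Python script; the robot and the scene stay as the last script left them, time stands still between calls to the robot, and variables do not carry over. Pictures are saved under pics/ and viewed, at most 10 in all, crops included, and the job is handed in when it is done.

```bash
mkdir -p pics
python3 - <<'E'
from cell import *
import cv2,numpy as np
for n in ("scene","top"):
    c=read_camera(n); cv2.imwrite(f"pics/{n}0.png",c["pixels"][:,:,::-1]); np.savez(f"{n}0.npz",**c); print(n,c["K"],c["T"],[k for k in c])
print(arm.hold_point_z)
E
```

```text
scene [[530.26200085   0.         325.40844549]
 [  0.         530.26200085 236.69005989]
 [  0.           0.           1.        ]] [[-0.51717529  0.42720061 -0.74163965 -0.43496798]
 [-0.85577616 -0.27157498  0.44033418  0.61124742]
 [-0.01329974  0.86240749  0.50603996  0.7231035 ]
 [ 0.          0.          0.          1.        ]] ['pixels', 'K', 'T']
top [[575.17736029   0.         319.03581769]
 [  0.         575.17736029 234.17752343]
 [  0.           0.           1.        ]] [[ 0.01941651  0.99189727 -0.12555003  0.33255724]
 [-0.99980812  0.0189371  -0.00501103  0.03504183]
 [-0.00259287  0.12562323  0.99207463  1.51504033]
 [ 0.          0.          0.          1.        ]] ['pixels', 'K', 'T']
0.0187
```

View pics/scene0.png

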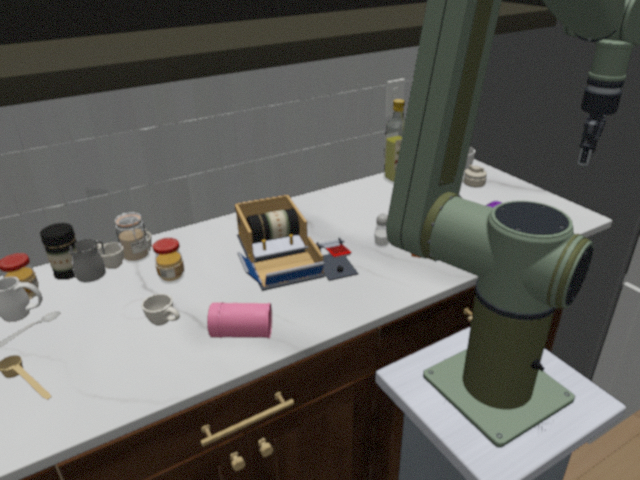

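View pics/top0.png

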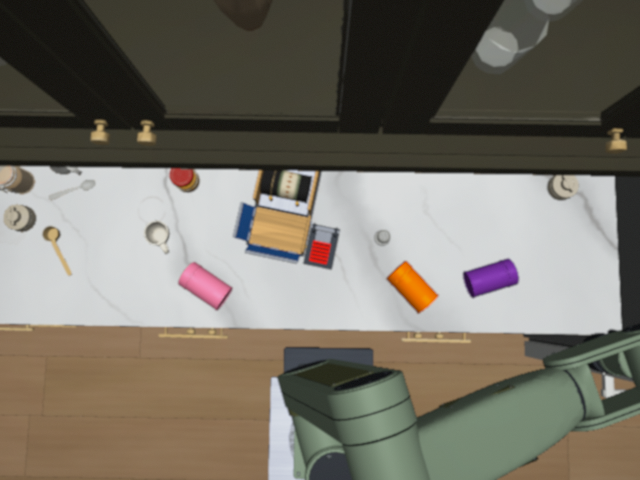

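The scene view shows the rack near (280,240), with both panels leaning out. In the top view the tray is near (280,230), the side panel near (243,222), the front panel near (272,253) and the red pad near (321,247). I'll enlarge both views.

Run:
```python
import cv2
a=cv2.imread("pics/top0.png")[165:275,225:350]; b=cv2.imread("pics/scene0.png")[190:290,225:365]
cv2.imwrite("pics/topc.png",cv2.resize(a,None,fx=5,fy=5,interpolation=cv2.INTER_CUBIC))
cv2.imwrite("pics/scenec.png",cv2.resize(b,None,fx=5,fy=5,interpolation=cv2.INTER_CUBIC))
```

```text
(no output)
```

View pics/topc.png

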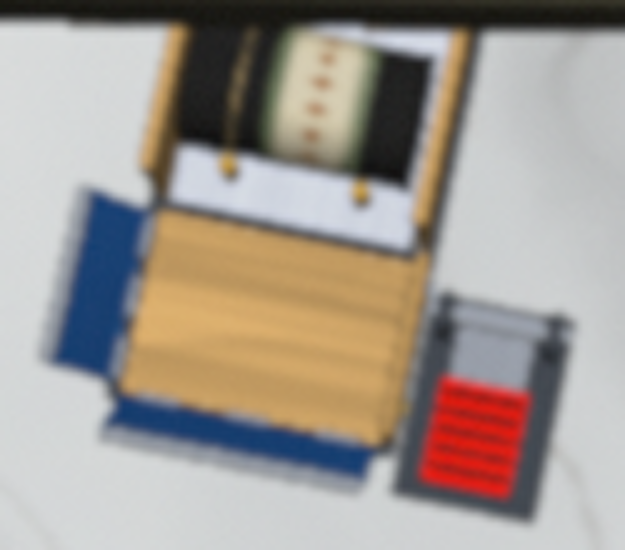

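View pics/scenec.png

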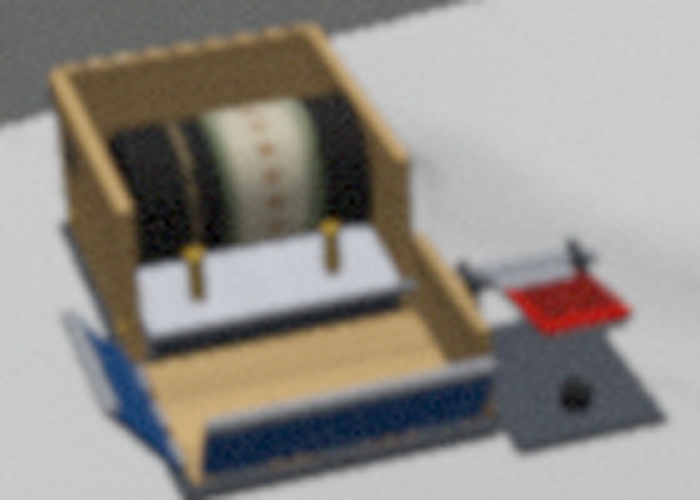

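Top crop: front bead runs (103,435)–(360,487), side bead (85,190)–(47,360), and the pad centre is (477,438). Scene crop: front bead (207,425)–(494,365), side bead (72,320)–(105,408), pad centre (568,302), and the chute's top corners are visible. Next I'll fit the rack pose and both panel angles.

```bash
cat > fit.py <<'E'
import numpy as np
from scipy.optimize import least_squares
C={n:np.load(n+"0.npz") for n in("top","scene")}
def proj(n,p):
    c=C[n]; q=np.linalg.inv(c["T"])@np.append(p,1); u=c["K"]@[q[0],-q[1],-q[2]]; return u[:2]/u[2]
def W(v,p):
    c,s=np.cos(v[2]),np.sin(v[2]); return np.array([v[0]+c*p[0]-s*p[1],v[1]+s*p[0]+c*p[1],p[2]])
F=lambda v,y,r=.05:[-.105-r*np.cos(v[3]),y,.014+r*np.sin(v[3])]
S=lambda v,x,r=.05:[x,.075+r*np.cos(v[4]),.014+r*np.sin(v[4])]
P=[("top",477,438,lambda v:[-.098,-.119,.062]),("scene",568,302,lambda v:[-.098,-.119,.062]),
("top",103,435,lambda v:F(v,.069)),("top",360,487,lambda v:F(v,-.069)),("scene",207,425,lambda v:F(v,.069)),("scene",494,365,lambda v:F(v,-.069)),
("top",85,190,lambda v:S(v,-.0055)),("top",47,360,lambda v:S(v,-.0995)),("scene",72,320,lambda v:S(v,-.0055)),("scene",105,408,lambda v:S(v,-.0995)),
("scene",122,210,lambda v:[0,.072,.1]),("scene",407,160,lambda v:[0,-.074,.1]),("scene",55,72,lambda v:[.164,.074,.1]),("scene",318,28,lambda v:[.164,-.074,.1]),("scene",490,328,lambda v:[-.105,-.074,.06])]
off={"top":(225,165),"scene":(225,190)}
def res(v): return np.concatenate([proj(n,W(v,f(v)))-np.array([a/5+off[n][0],b/5+off[n][1]]) for n,a,b,f in P])
r=least_squares(res,[.55,.1,-.2,1,1],loss="soft_l1")
if __name__=="__main__":
    print(r.x); print(res(r.x).reshape(-1,2).round(1))
    for q in ([-.098,-.119,.062],F(r.x,0),S(r.x,-.0525)): print(W(r.x,q).round(4))
E
python3 fit.py
```

```text
[ 0.58207386  0.13810227 -0.18973489  1.05787038  0.93090004]
[[-0.7  2.4]
 [ 0.9 -0.5]
 [-0.7 -0.1]
 [ 0.8  0.8]
 [-0.6 -0. ]
 [ 0.5 -0.5]
 [ 0.2 -0.7]
 [-0.4  0.7]
 [-1.4 -2.2]
 [ 0.9  0.9]
 [-0.1 -0.5]
 [ 1.3 -1.4]
 [-1.8 -1.7]
 [-0.3 -2.1]
 [-0.4  0.2]]
[0.4634 0.0397 0.062 ]
[0.4549 0.1625 0.0576]
[0.5503 0.251  0.0541]
```

```bash
cat > h.py <<'E'
import numpy as np
from cell import *
from fit import r,W,F,S
v=r.x; c,s=np.cos(v[2]),np.sin(v[2])
X=np.array([c,s,0]); Y=np.array([-s,c,0]); Z=np.array([0,0,1.])
R=lambda x:np.column_stack([x,np.cross(-Z,x),-Z])
w=lambda x,y,z:W(v,[x,y,z])
H=.015  # bead radius + half a pad width
xf=F(v,0)[0]; ys=S(v,0)[1]; zf=F(v,0)[2]; zs=S(v,0)[2]
def state(m): print(m,round(telemetry.read_time(),2),telemetry.read_tool_pos().round(4),telemetry.read_force().round(1))
def rack(p): d=np.array(p[:2])-v[:2]; return d@X[:2],d@Y[:2]
E
python3 - <<'E'
from h import *
print(telemetry.read_eef_rot().round(2))
for n,p,xs in (("f",w(xf-H,0,.045),(X,-X,Y,-Y)),("s",w(-.065,ys+H,.045),(X,-X,Y,-Y)),("p",w(-.098,-.119,.05),(X,-X,Y,-Y))):
    for x in xs: q=solve_ik(p,R(x)); print(n,p.round(3),None if q is None else np.round(q,2))
E
```

```text
[[ 0.9   0.44 -0.  ]
 [ 0.44 -0.9   0.  ]
 [ 0.   -0.   -1.  ]]
f [0.44  0.165 0.045] [ 0.18  0.24  1.94 -0.    0.96  1.94]
f [0.44  0.165 0.045] [ 0.18  0.24  1.94 -0.    0.96 -1.21]
f [0.44  0.165 0.045] [ 0.18  0.24  1.94 -0.    0.96  0.36]
f [0.44  0.165 0.045] [ 0.18  0.24  1.94 -0.    0.96 -2.78]
s [0.541 0.268 0.045] [ 0.32  0.47  1.61 -0.    1.06  2.08]
s [0.541 0.268 0.045] [ 0.32  0.47  1.61 -0.    1.06 -1.06]
s [0.541 0.268 0.045] [ 0.32  0.47  1.61 -0.    1.06  0.51]
s [0.541 0.268 0.045] [ 0.32  0.47  1.61 -0.    1.06 -2.63]
p [0.463 0.04  0.05 ] [-0.1   0.22  1.95 -0.    0.97  1.66]
p [0.463 0.04  0.05 ] [-0.1   0.22  1.95 -0.    0.97 -1.48]
p [0.463 0.04  0.05 ] [-0.1   0.22  1.95 -0.    0.97  0.09]
p [0.463 0.04  0.05 ] None
```

Run:
```python
from h import *
import cv2
effector.set_gripper(0.0)
arm.reach(w(xf-H-.02,0,.11),R(-X)); state("above")
arm.move_straight(w(xf-H-.02,0,zf-.013),max_speed=.1)
hit=arm.move_straight(w(-.105-H+.007,0,.064-.012),max_speed=.05,max_force=12); state(f"push {hit}")
print("rack x of tip",rack(telemetry.read_tool_pos()),"expected",-.105-H)
p=telemetry.read_tool_pos()
arm.move_straight(p-.03*X); arm.move_straight(p-.03*X+.06*Z); state("up")
c=read_camera("scene"); cv2.imwrite("pics/s1.png",cv2.resize(c["pixels"][190:290,225:365,::-1],None,fx=5,fy=5))
```

```text
above 3.4 [0.4211 0.1686 0.1102] [ 0.1  0.3 -0.8]
push True 5.11 [0.4645 0.1603 0.0505] [-0.8 -0.2 -0.1]
rack x of tip (np.float64(-0.11962613332646771), np.float64(-0.0004049907808653913)) expected -0.12
up 6.0 [0.4355 0.1658 0.1104] [-0.3 -0.4 -0.5]
```

View pics/s1.png

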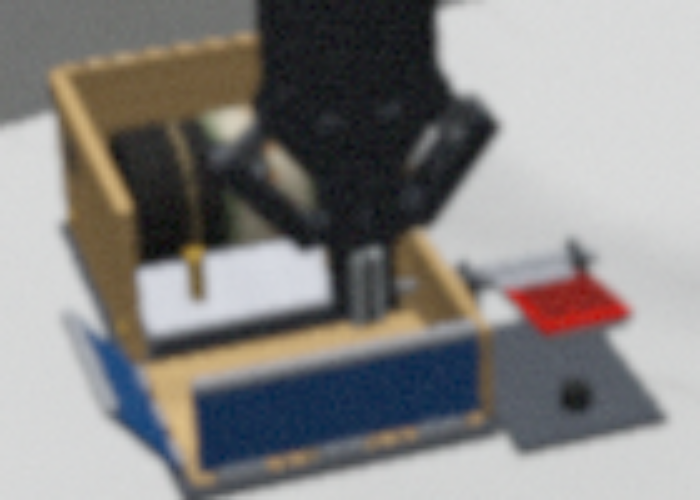

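The front panel's bead now runs (195,385)–(475,325), upright. The fingertip stopped within 0.4 mm of the expected place. Side panel next.

Run:
```python
from h import *
import cv2
x=-.07
arm.move_straight(w(x,ys+H+.02,.12),R(Y),max_speed=.15); state("above")
arm.move_straight(w(x,ys+H+.02,zs-.013),max_speed=.1)
hit=arm.move_straight(w(x,.075+H-.007,.064-.012),max_speed=.05,max_force=12); state(f"push {hit}")
p=telemetry.read_tool_pos(); print(rack(p),"expected y",.075+H)
arm.move_straight(p+.03*Y); arm.move_straight(p+.03*Y+.065*Z)
arm.move_straight(w(-.16,.12,.125),R(Y),max_speed=.2)
arm.move_straight(w(-.16,-.119,.125),R(Y),max_speed=.2)
arm.move_straight(w(-.098,-.119,.09),R(Y)); state("pad")
c=read_camera("scene"); cv2.imwrite("pics/s2.png",cv2.resize(c["pixels"][190:290,225:365,::-1],None,fx=5,fy=5))
```

```text
above 7.77 [0.5393 0.2884 0.1195] [-0.3  0.8 -0.5]
push True 9.69 [0.5318 0.2397 0.0523] [0.3 3.4 1.3]
(np.float64(-0.06855140282091637), np.float64(0.09028190475292905)) expected y 0.09
pad 13.2 [0.4627 0.0403 0.0897] [ 0.2 -0.2  0.6]
```

View pics/s2.png

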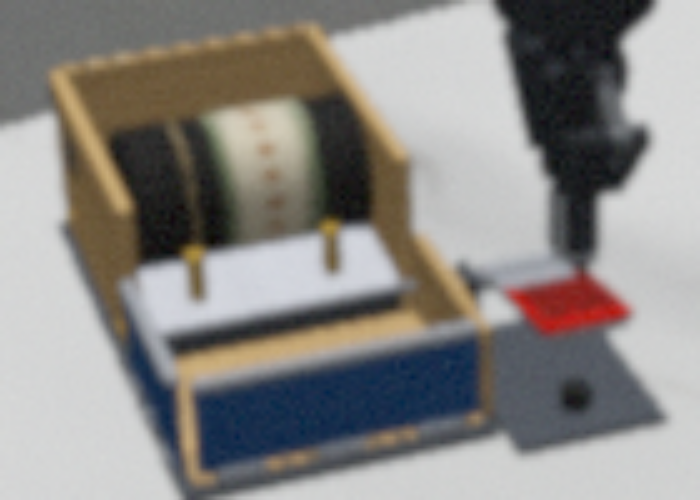

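Both panels are upright, and the fingertip is above the pad at about (575,265). Now I'll press the pedal.

Run:
```python
from h import *
import cv2
hit=arm.move_straight(w(-.099,-.119,.031),max_speed=.05,max_force=28); state(f"press {hit}")
arm.sleep(2.0); state("held")
c=read_camera("scene"); a=c["pixels"][190:290,225:365,::-1]
cv2.imwrite("pics/s3.png",cv2.resize(a,None,fx=5,fy=5))
```

```text
press True 14.24 [0.4611 0.0402 0.0379] [-5.1  0.3 14.4]
held 16.24 [0.4611 0.0402 0.0379] [-4.5 -0.2 13.2]
```

View pics/s3.png

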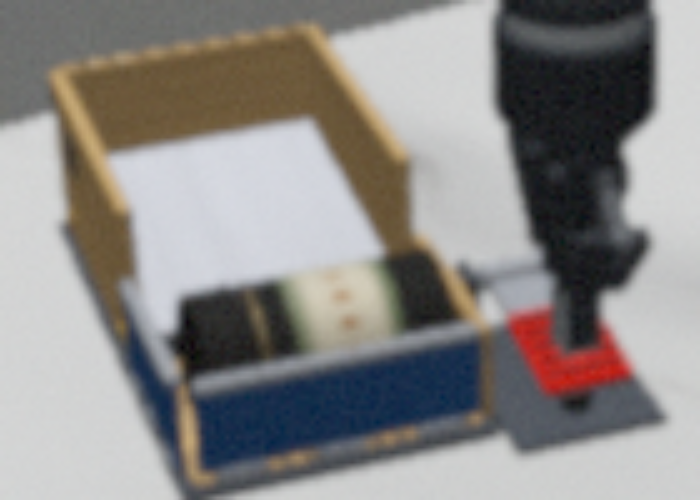

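The tin is in the tray behind the front panel, around (320,310), and both panels are still upright. I'll release the pedal and check.

Run:
```python
from h import *
import cv2
p=telemetry.read_tool_pos()
arm.move_straight(p+.06*Z,max_speed=.06); arm.move_straight(p+.14*Z-.05*X); arm.sleep(1); state("end")
c=read_camera("scene"); cv2.imwrite("pics/s4.png",cv2.resize(c["pixels"][170:320,125:405,::-1],None,fx=2.8,fy=2.8))
```

```text
end 19.23 [0.412  0.0496 0.1779] [-0.5  0.5 -0.3]
```

View pics/s4.png

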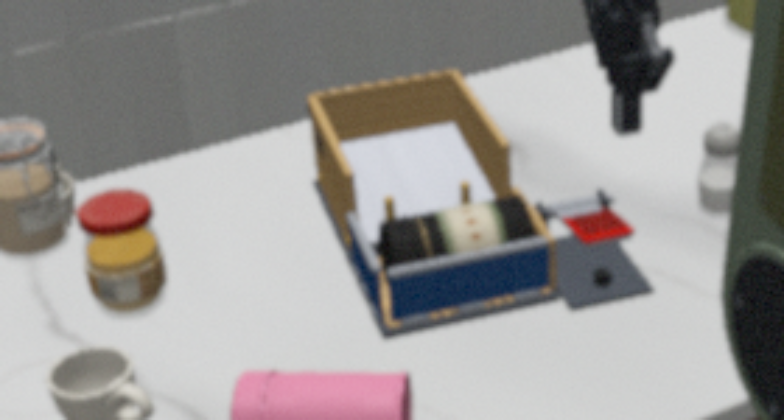

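The tin is in the tray at (460,230), the pedal is back up at (597,222), both pins are raised and the panels are upright. The jar, cup and shaker are still standing.

```bash
python3 -c "
from cell import *
print(arm.job_done())"
```

```text
the job is handed in; nothing more can be done
None
```

The job is handed in: both panels are upright, the tin rolled into the tray, the pedal is back up, and the jar, cup and shaker were not touched (about 19 s of the 48 s used).

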